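# Shut the row of flip-top sample vials

### The arm

A 6-joint arm with a two-finger parallel gripper is mounted at the origin on the work surface. World frame = base frame: x ahead of the robot, y to its left, z up, the work surface at z = 0. Lengths are in mm, angles in rad, forces in N, time in s.
With the tool pointing down it reaches from about 275 to 750 mm from the base axis. Payload 10.2 kg.
Tool frame: the origin (TCP) lies at the centre of the arm's flange, where the gripper is bolted on; the fingertips stand 173 mm ahead of it and the grasp point (between the pads) lies 155 mm ahead of it; z points along the fingers, y is the line along which they close (so a half turn about z gives the same grasp; the last joint's range is limited). The gripper opens to 85 mm and grips with 20 to 120 N. Pads are 22 mm wide; open, the fingers measure 114 mm over their backs; the gripper's body (76 mm by 85 mm) begins 54 mm behind the grasp point. The pads swing forward as they close: fully open they stand 13 mm farther back than shut.
Start: joints at [-1.465, 0.313, 1.498, -0, 1.331, -0.223], TCP at [169.514, -496.888, 404.694] pointing down, gripper open.
Joint ranges: [-2.94, 2.94], [-0.97, 2.17], [0.19, 2.56], [-1.23, 4.37], [0.02, 3.11], [-2.88, 2.88]. Speed limits (rad/s): [2.39, 2.39, 3.01, 3.14, 3.14, 3.14].

### API

Orientations are given as a unit quaternion [w, x, y, z].
In Python, from rig import status, capture, camera_info, ticket gives the robot as it stands.
- The arm moves only by the shell command python3 -m crank 'ROWS' [FORCE]. ROWS is JSON, a list of rows, each a list of 7 numbers: the shift along the tool's x, y, z as a fraction of full scale, then the turn, a rotation vector about the tool's x, y, z as a fraction of full scale, then the closure, from 0 (fully open) to 1 (shut). A call has 1 to 12 rows; each row is the pose to reach, as a shift and turn from the pose commanded when the call began, along the tool's axes at that moment; what a row does not reach only later rows make up. Full scale, the value 1, is 0.1 m for a shift and 45 degrees for a turn. A row lasts 1/10 s, in which the tool goes at most 50 mm and 8.59 degrees, less where a joint would pass 70% of its speed; a pose out of reach is approached as far as the arm can. A call with a number of a shift or a turn outside -1 to 1 is refused whole. A call with a gripper value outside its range is refused whole. The fingers move at their own pace and stop on an object; FORCE is the grip in N (left out, the last holds). Time passes only in rows, so rows that repeat a pose let the fingers close. It gives the time, the measured TCP pose, the force, the opening and the grip force at its end, in the units of the state.
- status.sense(): the state, without advancing time (a new reading comes with each control period).
- capture(name): name is "side" or "top" or "wrist"; returns (picture, depth): 384x512x3 uint8, red, green, blue; 384x512 float32, mm along the optical axis (not along the pixel's ray), 0 where there is no reading.
- camera_info(name): a dict with "K" (3x3 intrinsics, pixels), "D" ([k1, k2, p1, p2, k3] as OpenCV has them; the pictures are not rectified), "camera_from_world" (4x4, takes a point from world to camera coordinates). Camera axes: x right, y up, looking along -z (the intrinsics and any distortion apply to the point x, -y, -z); pixel columns grow to the right and rows downward; lengths in mm; the calibration is good to about 2 mm. A picture is of the moment at which its call begins: read the wrist's pose just before it. camera_info takes no time and is no camera call; for the wrist camera it gives the pose at the moment of the call.
- ticket.finish_job(): hands the job in; it is judged then, once.
The state is a dict: "time_s": time; "joints": joint angles; "dq": joint speeds; "tau": joint torques, N m; "eef_pos": TCP position; "ee_rot": TCP orientation; "force": force on the tool from outside, world axes, zero at the start; "wrist_torque": the same for the moment, N m; "grip_width": opening from 0.0 (shut) to 1.0 (fully open); "grip_force": force on a finger pad.
Only numpy, scipy, OpenCV 4.12 (cv2) and the standard library are available. Lean on these libraries where they do the work, as an engineer would, in place of code of your own. Each camera call takes 0.05 s, during which the arm holds its last target. There are 200 camera calls.

### The job

Five clean flip-top sample vials stand open in the blue rack. With the fingertips, run lightly along the row, starting at the end where the backs of the lids face outwards, so that the lids fold over one after another and every lid ends lying flat and shut on its vial. Do not lift the rack or shove it along the bench, do not press hard, and leave the other things where they stand.

Things in the scene. Friction and masses are not known exactly. Their poses are not given: they have to be found in the camera images.
- rack: Blue steel rack, 66 x 284 x 54 mm high, loose on the bench, about 0.9 kg, with five off-white vials (34 mm wide, fixed in it) in a row along its y axis at y = +100 (vial 1), +50, 0, -50, -100 mm (vial 5). Origin: centre of its underside, z up. Above the bench: vial rims 84 mm, flat top of a shut lid 88 mm, standing lids at most 130 mm.
- mouth1 (a point): Centre of the mouth of vial 1, in the plane of its rim (84 mm above the bench); axes as the rack's.
- mouth5 (a point): Centre of the mouth of vial 5, in the plane of its rim (84 mm above the bench); axes as the rack's.
- lid1 (a joint): Angle of vial 1's white flip lid (disc 38 mm wide, 4 mm thick, thumb tab; 45 mm from hinge to tab end). 0 = shut flat on the rim, 1.57 = upright, 1.95 = leaning fully back. Hinge at rim height on the vial's +y side (rack frame), 21 mm from the mouth's centre: pushed towards the rack's -y the lid folds over and shuts. It stays where left; under 1 N at the tab turns it.
- lid2 (a joint): Angle of vial 2's white flip lid (disc 38 mm wide, 4 mm thick, thumb tab; 45 mm from hinge to tab end). 0 = shut flat on the rim, 1.57 = upright, 1.95 = leaning fully back. Hinge at rim height on the vial's +y side (rack frame), 21 mm from the mouth's centre: pushed towards the rack's -y the lid folds over and shuts. It stays where left; under 1 N at the tab turns it.
- lid3 (a joint): Angle of vial 3's white flip lid (disc 38 mm wide, 4 mm thick, thumb tab; 45 mm from hinge to tab end). 0 = shut flat on the rim, 1.57 = upright, 1.95 = leaning fully back. Hinge at rim height on the vial's +y side (rack frame), 21 mm from the mouth's centre: pushed towards the rack's -y the lid folds over and shuts. It stays where left; under 1 N at the tab turns it.
- lid4 (a joint): Angle of vial 4's white flip lid (disc 38 mm wide, 4 mm thick, thumb tab; 45 mm from hinge to tab end). 0 = shut flat on the rim, 1.57 = upright, 1.95 = leaning fully back. Hinge at rim height on the vial's +y side (rack frame), 21 mm from the mouth's centre: pushed towards the rack's -y the lid folds over and shuts. It stays where left; under 1 N at the tab turns it.
- lid5 (a joint): Angle of vial 5's white flip lid (disc 38 mm wide, 4 mm thick, thumb tab; 45 mm from hinge to tab end). 0 = shut flat on the rim, 1.57 = upright, 1.95 = leaning fully back. Hinge at rim height on the vial's +y side (rack frame), 21 mm from the mouth's centre: pushed towards the rack's -y the lid folds over and shuts. It stays where left; under 1 N at the tab turns it.
- wash_bottle: Off-white wash bottle with a bent spout, 68 mm diameter, 200 mm high; origin at the centre of its underside. Bystander.
- beaker: Glass beaker, 72 mm across, 90 mm high; origin at the centre of its underside. Bystander.
- jar: Amber glass jar with a black lid, 60 mm diameter, 75 mm high; origin at the centre of its underside. Bystander.
- spatula: Thin steel weighing spatula lying flat, 184 mm long, 12 mm wide, 5 mm thick; origin under its middle. Bystander.

How it is judged (in metres and radians):
On the way, in this order (a step that is already met when the one before it is completed fails the run):
1. the lid of vial 1 is folded over (within 0.4 rad of shut) (value of joint lid1 below 0.4 rad).
2. the lid of vial 2 is folded over (within 0.4 rad of shut) (value of joint lid2 below 0.4 rad).
3. the lid of vial 3 is folded over (within 0.4 rad of shut) (value of joint lid3 below 0.4 rad).
4. the lid of vial 4 is folded over (within 0.4 rad of shut) (value of joint lid4 below 0.4 rad).
5. the lid of vial 5 is folded over (within 0.4 rad of shut) (value of joint lid5 below 0.4 rad).
At the end, for the whole second after the job is handed in: All five lids are shut to within 0.06 rad (under 3 mm of gap at the tab) and the rack stands upright and still within 25 mm of where it stood (value of joint each of lid1, lid2, lid3, lid4, lid5 below 0.06 rad and distance of rack from where it was at the start of the episode below 0.025 m and angle between rack's own z axis and vertical below 0.1 rad and linear speed of rack below 0.01 m/s); the robot touches nothing.
It fails at once if the rack is lifted or tipped (height (world z) of rack above 0.012 m or angle between rack's own z axis and vertical above 0.15 rad).
It fails at once if the rack is shoved more than 25 mm (distance of rack from where it was at the start of the episode above 0.025 m).
It fails at once if the fingers press on the rack, vials or lids with more than 60 N (contact force between the fingers and rack above 60 N).
It fails at once if another thing is moved more than 15 mm (distance of any of wash_bottle, beaker, jar, spatula from where it was at the start of the episode above 0.015 m).
It also fails if it takes over 38 s, if anything falls off the work surface, if the arm or the gripper's body presses on something with over 40 N, if the wrist force passes 120 N, or if a joint passes its speed limit or range.

## Working session

There is one attempt and no reset: what is moved stays moved. The work goes in short steps, Python scripts to look and compute and a shell command to move; the robot and the scene stay as the last step left them, time stands still between calls to the robot, and variables do not carry over. Pictures are saved under pics/ and viewed, at most 10 in all, crops included, and the job is handed in when it is done.

```bash
mkdir -p pics
cat > h.py <<'E'
import numpy as np, cv2
from rig import status, capture, camera_info
def save(cam,fn):
    ci=camera_info(cam); p,d=capture(cam)
    cv2.imwrite(fn,p[:,:,::-1]); np.savez(fn[:-4]+'.npz',p=p,d=d,K=ci["K"],D=ci["D"],T=ci["camera_from_world"])
def world(f,u,v,z=None):
    K,D,T=np.array(f['K'],float),np.array(f['D'],float),np.array(f['T'],float)
    q=cv2.undistortPoints(np.array([[[u,v]]],float),K,D)[0,0]
    r=np.array([q[0],-q[1],-1.]); R=T[:3,:3]; t=T[:3,3]
    o=-R.T@t; w=R.T@r
    s=f['d'][int(round(v)),int(round(u))] if z is None else (z-o[2])/w[2]
    return o+s*w
E
python3 - <<'E'
from h import *
s=status.sense(); print(s)
save('top','pics/top.png'); save('side','pics/side.png')
E
```

```text
{'time_s': 0.0, 'joints': array([-1.46540542e+00,  3.13428170e-01,  1.49845541e+00, -1.25166642e-06,
        1.33098397e+00, -2.23390319e-01]), 'dq': array([ 0.00029371,  0.00022142,  0.00051455, -0.00060738,  0.00037525,
        0.0002425 ]), 'tau': array([ 1.00946470e-04, -4.12269688e+01, -2.59741491e+01, -1.97721674e-04,
        4.13898902e-03, -2.40404825e-05]), 'eef_pos': array([ 169.50547657, -496.83563862,  404.13920371]), 'ee_rot': array([-6.36372233e-04,  9.86518041e-01,  1.63651302e-01,  3.69805136e-05]), 'force': array([ 0.30177086, -0.16226347, -0.57241239]), 'wrist_torque': array([-0.05203413,  0.01639912, -0.03753267]), 'grip_force': 0.0, 'grip_width': 0.997284549902659}
```

View pics/top.png

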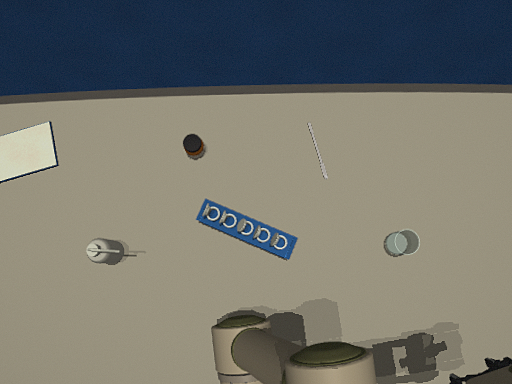

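View pics/side.png

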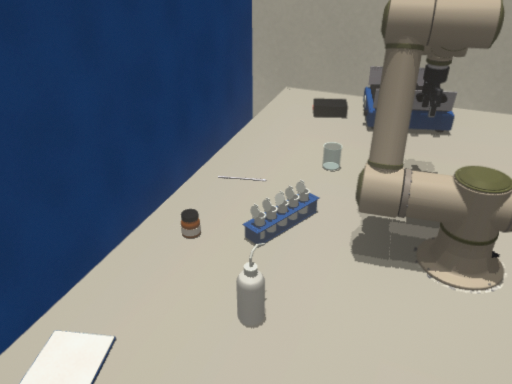

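The top view shows the rack centred near (247,229), with its long axis running from (201,211) to (293,249). The wash bottle is at (105,250), the jar at (194,146), the beaker at (400,243) and the spatula at (318,150). I'll enlarge the rack to see which way the lids face.

Run:
```python
from h import *
a=cv2.imread('pics/top.png')[190:270,185:310]; b=cv2.imread('pics/side.png')[170:245,235:330]
cv2.imwrite('pics/c.png',np.vstack([cv2.resize(a,(500,320),interpolation=2),cv2.resize(b,(500,280),interpolation=2)]))
f=np.load('pics/top.npz'); T=f['T']; print('cam',-T[:3,:3].T@T[:3,3])
# blue top of rack, z=54
p=f['p'].astype(int); m=((p[...,2]-p[...,0]>60)).astype(np.uint8); m[:190]=0;m[270:]=0;m[:,:185]=0;m[:,310:]=0
W=np.array([world(f,u,v) for v,u in np.argwhere(m)])
print(np.percentile(W[:,2],[5,25,50,75,95]))
k=W[(abs(W[:,2]-54)<8)]
r=cv2.minAreaRect(k[:,:2].astype(np.float32)); print(r,len(k)); print(cv2.boxPoints(r))
for n,u,v in [('v1?',213,213),('e',281,242)]: print(n,world(f,u,v,84))
for n,u,v in [('bottle',95,250),('jar',194,143),('beaker',395,245)]: print(n,world(f,u,v))
```

```text
cam [ 430.42231951  -10.78145695 1187.93264103]
[51.05321476 53.37826922 54.85052309 56.34812299 58.54092076]
((522.7940673828125, 16.348770141601562), (282.16131591796875, 64.88895416259766), 65.84727478027344) 1434
[[ 435.46384   -99.106094]
 [ 494.6723   -125.65672 ]
 [ 610.12427   131.80363 ]
 [ 550.91583   158.35426 ]]
v1? [564.469598  105.5396243  84.       ]
e [481.90174166 -78.85509583  84.        ]
bottle [462.81302213 387.85739856 199.84365297]
jar [768.44766127 161.08090805  73.60794779]
beaker [ 466.42846783 -388.90281827   89.35759718]
```

View pics/c.png

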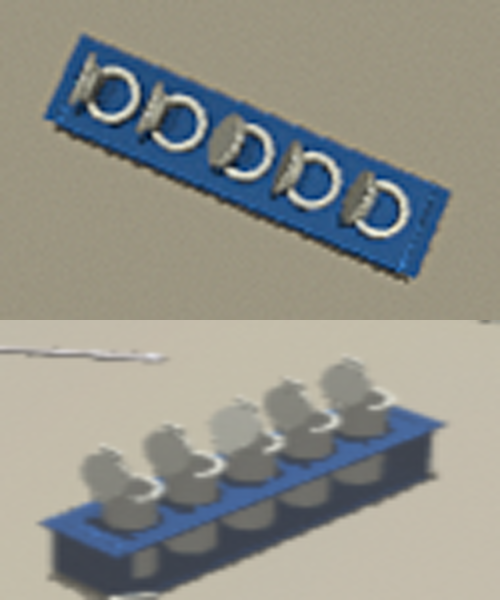

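The lids hinge on the left, at the world +y end, so vial 1 is near (564,107) and rack +y points along (0.409, 0.912). I'll turn the tool so its x lies along rack y, and shut the fingers.

```bash
cat > plan.py <<'E'
import sys
from h import *
from scipy.spatial.transform import Rotation as Ro
C=np.array([522.8,16.35]); a=np.radians(65.85); d=np.array([np.cos(a),np.sin(a)]); n=np.array([-d[1],d[0]])
s=status.sense(); q=s['ee_rot']; R=Ro.from_quat([q[1],q[2],q[3],q[0]])
p=s['eef_pos']; tip=R.apply([0,0,173])+p; r=tip[:2]-C
print('t',s['time_s'],'tip rack x(n) y',np.round([r@-n,r@d,tip[2]],1),'F',np.round(s['force'],2),'grip',round(s['grip_width'],3),'j',np.round(s['joints'],2))
Rt=Ro.from_matrix(np.array([[d[0],-n[0],0],[d[1],-n[1],0],[0,0,-1]]).astype(float))
print('turn/45deg',np.round((R.inv()*Rt).as_rotvec(degrees=True)/45,3))
if len(sys.argv)>1:
    x,y,z=map(float,sys.argv[1:4]); t=np.r_[C-n*x+d*y,z]
    print('shift/100',np.round(R.inv().apply(t-tip)/100,3))
E
python3 -m crank '[[0.3,-0.25,0,0,0,-0.19,1],[0.7,-0.6,0,0,0,-0.38,1],[1,-0.8,0,0,0,-0.57,1],[1,-0.8,0,0,0,-0.76,1],[1,-0.8,0,0,0,-0.95,1],[1,-0.8,0,0,0,-1,1],[1,-0.8,0,0,0,-1,1]]' 20
python3 plan.py 0 180 231
```

```text
time_s: 0.8
eef_pos: [238.4, -388.8, 404.5]
ee_rot: [-0.0, 0.849, 0.529, 0.0]
force: [1.1, -0.6, 0.5]
grip_width: 0.001
grip_force: 0.0
t 0.8 tip rack x(n) y [ -93.8 -486.   231.5] F [ 1.12 -0.64  0.45] grip 0.001 j [-1.28  0.16  1.69 -0.    1.29 -0.82]
turn/45deg [-0.    -0.    -0.044]
shift/100 [6.688 0.706 0.007]
```

```bash
python3 -m crank '[[0.5,0.1,0,0,0,-0.044,1],[1,0.2,0,0,0,-0.044,1]]' >/dev/null
python3 -m crank '[[0.5,0.2,0,0,0,0,1],[1,0.4,0,0,0,0,1]]' >/dev/null
python3 -m crank '[[0.5,0.2,0,0,0,0,1],[1,0.3,0,0,0,0,1]]' >/dev/null
python3 -m crank '[[0.5,0,0,0,0,0,1],[1,0,0,0,0,0,1]]' >/dev/null
python3 -m crank '[[0.5,0,0,0,0,0,1],[1,0,0,0,0,0,1]]' >/dev/null
python3 -m crank '[[0.5,0,0,0,0,0,1],[1,0,0,0,0,0,1],[1,0,0,0,0,0,1]]'
python3 plan.py 0 180 100
```

```text
time_s: 2.1
eef_pos: [560.3, 113.2, 403.8]
ee_rot: [-0.001, 0.839, 0.545, 0.0]
force: [-0.8, -0.8, 0.1]
grip_width: 0.002
grip_force: 0.0
t 2.1 tip rack x(n) y [ -5.6 103.8 230.8] F [-0.8  -0.8   0.07] grip 0.002 j [-0.01  0.42  1.35  0.    1.37  0.41]
turn/45deg [-0.001 -0.001  0.004]
shift/100 [0.76  0.059 1.308]
```

```bash
python3 -m crank '[[0.4,0.03,0,0,0,0,1],[0.76,0.06,0,0,0,0,1],[0.76,0.06,0.5,0,0,0,1],[0.76,0.06,0.9,0,0,0,1],[0.76,0.06,0.9,0,0,0,1]]' >/dev/null
python3 -m crank '[[0,0,0.2,0,0,0,1],[0,0,0.38,0,0,0,1],[0,0,0.38,0,0,0,1],[0,0,0.38,0,0,0,1]]'
python3 - <<'E'
from h import *
save('side','pics/s2.png'); save('wrist','pics/w2.png')
f=cv2.imread('pics/s2.png')[120:260,180:360]; g=cv2.imread('pics/w2.png')
cv2.imwrite('pics/c2.png',np.hstack([cv2.resize(f,(482,375),interpolation=2),cv2.resize(g,(318,375))]))
E
python3 plan.py 0 170 97
```

```text
time_s: 3.0
eef_pos: [596.5, 175.2, 278.8]
ee_rot: [0.001, 0.84, 0.543, 0.001]
force: [0.1, -0.0, 1.2]
grip_width: -0.001
grip_force: 0.0
t 3.1 tip rack x(n) y [  2.6 175.5 105.8] F [0.55 0.47 0.62] grip 0.002 j [ 0.1   0.64  1.34 -0.    1.16  0.52]
turn/45deg [ 0.003 -0.002 -0.001]
shift/100 [-0.055 -0.026  0.088]
```

View pics/c2.png

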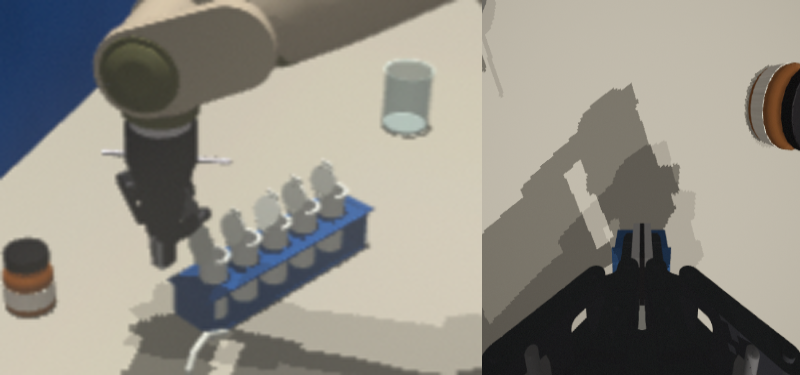

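The side crop shows the shut fingertips at about (160,266), just outside vial 1. All five lids still stand. I'll check the tip height against this view before the sweep.

Run:
```python
from h import *
s=status.sense(); f=np.load('pics/s2.npz'); T,K,D=f['T'],f['K'],f['D']
for L in (160,173,186):
    P=np.r_[s['eef_pos']-[0,0,L],1]; c=T@P; q=np.array([[c[0],-c[1],-c[2]]])
    print(L,cv2.projectPoints(q,np.zeros(3),np.zeros(3),K,D)[0].ravel())
for v in range(205,232,2): print(v,[(int(f['d'][v,u]),f['p'][v,u].tolist()) for u in (237,240)], np.round(world(f,240,v),0))
```

```text
160 [240.95598955 214.04589183]
173 [241.03602703 217.75419341]
186 [241.11517515 221.42499399]
205 [(1294, [59, 58, 55]), (1286, [59, 57, 55])] [592. 191. 160.]
207 [(1303, [62, 60, 58]), (1284, [58, 57, 54])] [590. 195. 157.]
209 [(1298, [85, 83, 80]), (1286, [59, 59, 55])] [590. 196. 151.]
211 [(1305, [79, 77, 74]), (1302, [77, 77, 74])] [594. 187. 137.]
213 [(1309, [80, 78, 75]), (1310, [79, 78, 75])] [596. 183. 127.]
215 [(1316, [89, 87, 82]), (1306, [79, 79, 75])] [593. 189. 125.]
217 [(1313, [106, 103, 97]), (1312, [79, 78, 76])] [594. 187. 117.]
219 [(1508, [176, 170, 156]), (1316, [98, 97, 94])] [595. 187. 109.]
221 [(1496, [207, 200, 181]), (1497, [199, 193, 174])] [655.  56.  -0.]
223 [(1486, [208, 201, 181]), (1492, [208, 201, 181])] [652.  62.  -3.]
225 [(1478, [208, 201, 181]), (1478, [189, 183, 165])] [646.  76.  -1.]
227 [(1471, [204, 197, 178]), (1471, [177, 172, 155])] [643.  84.  -2.]
229 [(1461, [185, 179, 161]), (1466, [178, 172, 156])] [639.  91.  -4.]
231 [(1453, [186, 180, 162]), (1452, [178, 172, 156])] [634. 104.  -1.]
```

The tip height agrees with the 173 mm figure: the near edge reads about 106 mm. I'll fold lid 1 at about 97 mm and then feel for its flat top.

```bash
python3 -m crank '[[-0.05,-0.03,0.09,0,0,0,1],[-0.1,-0.03,0.09,0,0,0,1],[-0.2,-0.03,0.09,0,0,0,1],[-0.3,-0.03,0.09,0,0,0,1],[-0.38,-0.03,0.09,0,0,0,1],[-0.46,-0.03,0.09,0,0,0,1],[-0.54,-0.03,0.09,0,0,0,1],[-0.62,-0.03,0.09,0,0,0,1],[-0.70,-0.03,0.09,0,0,0,1],[-0.70,-0.03,0.09,0,0,0,1]]'
python3 plan.py 0 104 92
python3 -m crank '[[0,0,0.02,0,0,0,1],[0,0,0.04,0,0,0,1],[0,0,0.05,0,0,0,1],[0,0,0.05,0,0,0,1]]'
python3 plan.py
```

```text
time_s: 4.1
eef_pos: [564.4, 112.1, 267.7]
ee_rot: [0.0, 0.84, 0.543, -0.0]
force: [-0.8, 0.2, 0.4]
grip_width: -0.003
grip_force: 0.0
t 4.1 tip rack x(n) y [ -1.2 104.3  94.7] F [-0.82  0.23  0.42] grip -0.003 j [-0.01  0.56  1.51 -0.    1.07  0.42]
turn/45deg [-0.     0.    -0.002]
shift/100 [-0.003  0.012  0.027]
time_s: 4.5
eef_pos: [564.6, 113.2, 262.4]
ee_rot: [-0.0, 0.839, 0.543, -0.0]
force: [-0.2, 0.5, -1.4]
grip_width: -0.002
grip_force: 0.0
t 4.5 tip rack x(n) y [ -1.5 105.4  89.4] F [-0.15  0.49 -1.44] grip -0.002 j [-0.01  0.57  1.51  0.    1.06  0.42]
turn/45deg [-0.001  0.    -0.   ]
```

```bash
python3 -m crank '[[0,0,0.007,0,0,0,1],[0,0,0.007,0,0,0,1],[0,0,0.007,0,0,0,1]]'
python3 -m crank '[[0,0,0.007,0,0,0,1],[0,0,0.007,0,0,0,1],[0,0,0.007,0,0,0,1]]'
```

```text
time_s: 4.8
eef_pos: [564.7, 113.0, 262.0]
ee_rot: [0.0, 0.84, 0.543, 0.0]
force: [1.3, 0.1, -0.5]
grip_width: 0.002
grip_force: 0.0
time_s: 5.1
eef_pos: [564.7, 113.0, 261.4]
ee_rot: [0.0, 0.84, 0.543, 0.0]
force: [0.3, 0.6, 2.0]
grip_width: -0.003
grip_force: 1.1
```

```bash
python3 -m crank '[[0,0,0.005,0,0,0,1],[0,0,0.005,0,0,0,1],[0,0,0.005,0,0,0,1]]'
python3 -m crank '[[0,0,0.006,0,0,0,1],[0,0,0.006,0,0,0,1],[0,0,0.006,0,0,0,1]]'
```

```text
time_s: 5.4
eef_pos: [564.7, 113.0, 261.4]
ee_rot: [0.0, 0.84, 0.543, 0.0]
force: [-2.1, -0.7, 6.1]
grip_width: 0.003
grip_force: 3.2
time_s: 5.7
eef_pos: [564.7, 113.0, 261.3]
ee_rot: [0.0, 0.84, 0.543, 0.0]
force: [-4.8, -0.8, 11.0]
grip_width: -0.0
grip_force: 5.4
```

Contact is at TCP z ≈ 261.4. I'll back off to about 0.6 mm of clearance and sweep on.

```bash
python3 -m crank '[[0,0,-0.02,0,0,0,1],[-0.08,0,-0.02,0,0,0,1],[-0.16,0,-0.02,0,0,0,1],[-0.24,0,-0.02,0,0,0,1],[-0.32,0,-0.02,0,0,0,1],[-0.4,0,-0.02,0,0,0,1],[-0.48,0,-0.02,0,0,0,1],[-0.54,0,-0.02,0,0,0,1],[-0.54,0,-0.02,0,0,0,1]]'
python3 plan.py 0 -30 89
python3 - <<'E'
from h import *
save('side','pics/s3.png'); save('top','pics/t3.png')
f=cv2.imread('pics/s3.png')[150:250,200:340]; g=cv2.imread('pics/t3.png')[190:270,185:310]
cv2.imwrite('pics/c3.png',np.hstack([cv2.resize(f,(420,300),interpolation=2),cv2.resize(g,(375,300),interpolation=2)]))
E
```

```text
time_s: 6.6
eef_pos: [542.3, 63.0, 262.2]
ee_rot: [-0.0, 0.84, 0.543, -0.0]
force: [0.6, 0.4, 0.1]
grip_width: 0.0
grip_force: 0.0
t 6.6 tip rack x(n) y [-1.3 50.5 89.2] F [0.63 0.42 0.08] grip 0.0 j [-0.1   0.51  1.61 -0.    1.02  0.32]
turn/45deg [-0.     0.    -0.002]
shift/100 [-0.805  0.014  0.002]
```

View pics/c3.png

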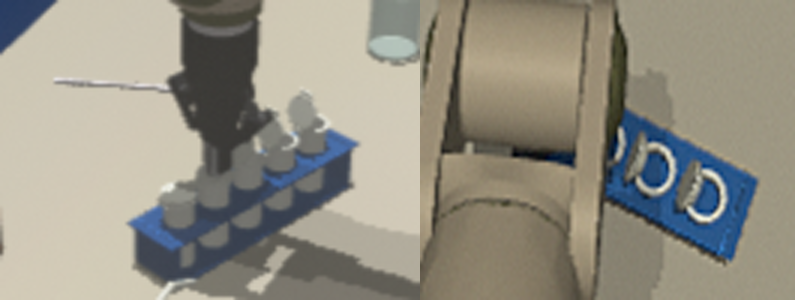

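In the left panel lid 1 is shut at (178,190) and the fingers are on vial 2 at (215,175). Lids 4 and 5 are still standing, at (272,125) and (302,105), and the rack has not moved. I'll continue the sweep.

```bash
python3 -m crank '[[-0.08,0.01,0,0,0,0,1],[-0.16,0.01,0,0,0,0,1],[-0.24,0.01,0,0,0,0,1],[-0.32,0.01,0,0,0,0,1],[-0.4,0.01,0,0,0,0,1],[-0.48,0.01,0,0,0,0,1],[-0.56,0.01,0,0,0,0,1],[-0.64,0.01,0,0,0,0,1],[-0.72,0.01,0,0,0,0,1],[-0.8,0.01,0,0,0,0,1],[-0.8,0.01,0,0,0,0,1]]'
python3 plan.py 0 -118 89
```

```text
time_s: 7.8
eef_pos: [510.4, -10.6, 262.2]
ee_rot: [0.0, 0.84, 0.543, -0.0]
force: [0.2, -0.3, -0.5]
grip_width: 0.002
grip_force: 0.1
t 7.8 tip rack x(n) y [ -0.3 -29.7  89.2] F [ 0.2  -0.29 -0.55] grip 0.002 j [-0.25  0.44  1.72 -0.    0.98  0.17]
turn/45deg [-0.     0.    -0.002]
shift/100 [-0.883  0.005  0.002]
```

```bash
python3 -m crank '[[-0.08,0,0,0,0,0,1],[-0.16,0,0,0,0,0,1],[-0.24,0,0,0,0,0,1],[-0.32,0,0,0,0,0,1],[-0.4,0,0,0,0,0,1],[-0.48,0,0,0,0,0,1],[-0.56,0,0,0,0,0,1],[-0.64,0,0,0,0,0,1],[-0.72,0,0,0,0,0,1],[-0.8,0,0,0,0,0,1],[-0.88,0,0,0,0,0,1],[-0.88,0,0,0,0,0,1]]'
python3 -m crank '[[0,0,0.01,0,0,0,1],[0,0,0.01,0,0,0,1],[0,0,0.01,0,0,0,1]]'
python3 plan.py
python3 -m crank '[[0,0,-0.3,0,0,0,1],[0,0,-0.7,0,0,0,1],[-0.5,0,-0.8,0,0,0,1],[-1,0,-0.8,0,0,0,1]]' >/dev/null
python3 -m crank '[[-0.5,0,0,0,0,0,1],[-1,0,0,0,0,0,1],[-1,0,0,0,0,0,1]]'
python3 - <<'E'
from h import *
save('side','pics/s4.png'); save('top','pics/t4.png')
f=cv2.imread('pics/s4.png')[165:245,230:335]; g=cv2.imread('pics/t4.png')[190:270,185:310]
cv2.imwrite('pics/c4.png',np.hstack([cv2.resize(f,(420,320),interpolation=2),cv2.resize(g,(375,320),interpolation=2)]))
E
```

```text
time_s: 9.0
eef_pos: [474.3, -90.8, 262.2]
ee_rot: [0.0, 0.84, 0.543, -0.0]
force: [0.1, -0.1, 0.3]
grip_width: 0.0
grip_force: 0.0
time_s: 9.3
eef_pos: [474.7, -89.9, 261.4]
ee_rot: [0.0, 0.839, 0.544, -0.0]
force: [-1.5, -1.7, 3.0]
grip_width: -0.003
grip_force: 1.6
t 9.3 tip rack x(n) y [  -0.3 -116.7   88.4] F [-1.51 -1.74  2.96] grip -0.003 j [-0.43  0.39  1.8  -0.    0.95 -0.01]
turn/45deg [ 0.001  0.    -0.   ]
time_s: 10.0
eef_pos: [391.2, -275.5, 341.0]
ee_rot: [0.0, 0.841, 0.541, -0.0]
force: [-0.0, 0.9, -0.1]
grip_width: 0.003
grip_force: 0.0
```

View pics/c4.png

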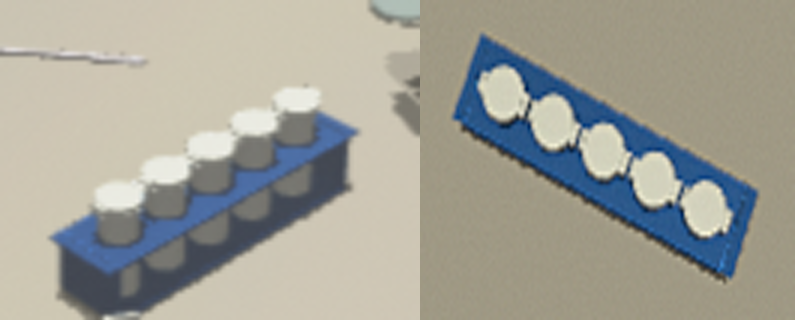

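Both panels show all five lids lying flat, at (503,95), (553,122), (603,151), (653,180) and (705,208) in the top view. The rack is where it stood and the arm is clear, so I'm handing in.

```bash
python3 -c "
from rig import ticket
print(ticket.finish_job())"
```

```text
the job is handed in; nothing more can be done
None
```

The job is handed in at about 10 s of the 38 s allowed: the final pictures show all five lids folded in order and lying flat, the rack where it stood and the arm clear, but the hand-in returned no verdict.

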